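Show the helper the next piece, point by point

TASK

Show the helper how the next clay piece is to be made by pointing, with the hand straight down and the fingertips about 3 cm above the thing: first at the small plain round cutter, then at the lidded glitter jar, then at the middle of the empty one of the two square tiles in front of the robot. Hold still over each of the first two for two seconds before going on, and finish still pointing at the empty tile, holding there for two seconds as well. Touch and move nothing, and come down only over those three things: pass high over everything else.

Things in the scene. Friction and masses are not known exactly. Their poses are not given: they have to be found in the camera images.
- round_cutter: the thing to point at first: bare stainless clay cutter, a plain smooth round ring, 29 mm across, 18 mm high, the smallest of three steel cutters standing in a loose row on the table to the robot's left of the tiles. Origin: centre of its underside, on the table (z = 0); z up
- petal_cutter: not to be pointed at: stainless clay cutter with an outline of a few broad rounded petals, 35 mm across, 20 mm high. Origin: centre of its underside; z up
- star_cutter: not to be pointed at: stainless clay cutter with a fluted star or flower outline, 43 mm across, 20 mm high, the largest. Origin: centre of its underside; z up
- lidded_jar: the thing to point at second: squat round jar of glitter with a wide flat screw lid, 39 mm across, 43 mm high to the top of the lid, standing on the table behind the cutters. Origin: centre of its underside, on the table; z up
- varnish_bottle: not to be pointed at: slim pale bottle with a threaded neck, 26 x 29 mm, 72 mm high, standing on the table behind the cutters. Origin: centre of its underside; z up
- empty_tile: the thing to point at last: flat glazed square tile, 147 x 147 x 7 mm, with nothing on it, glazed off-white like the table top, lying on the front table near the other tile (it is not part of the flat stack of square plates at the far back); its place and the other tile's may be swapped. Origin: centre of its underside, on the table; x and y along its edges, z up
- used_tile: not to be pointed at: an equal tile, 147 x 147 x 7 mm, that carries the sanding block. Origin: centre of its underside; z up
- sanding_block: not to be pointed at: brick-shaped foam sanding block, 45 x 68 x 24 mm, lying near the middle of the used tile, top at z = 0.031. Origin: centre of its underside; z up

How it is judged (in metres and radians):
On the way, in this order (a step that is already met when the one before it is completed fails the run):
1. the hand points straight down (within 20 degrees) at the round cutter, TCP within 18 mm of its axis and 25 to 85 mm above its top, for 1.5 s (horizontal distance between the grasp point and round_cutter below 0.018 m and height (world z) of the grasp point between 0.043 and 0.103 m and angle between the grasp point's own z axis and vertical above 2.79159 rad), for 1.5 s.
2. then at the lidded jar, TCP within 20 mm of its axis and 25 to 85 mm above its lid, for 1.5 s (horizontal distance between the grasp point and lidded_jar below 0.02 m and height (world z) of the grasp point between 0.068 and 0.128 m and angle between the grasp point's own z axis and vertical above 2.79159 rad), for 1.5 s.
3. then at the empty tile, TCP within 30 mm of its centre and 25 to 85 mm above its face, for 1.5 s (horizontal distance between the grasp point and empty_tile below 0.03 m and height (world z) of the grasp point between 0.032 and 0.092 m and angle between the grasp point's own z axis and vertical above 2.79159 rad), for 1.5 s.
At the end, for the whole second after the job is handed in: The hand is still pointing straight down (within 20 degrees) at the empty tile, TCP within 30 mm of its centre and 25 to 85 mm above its face, and the cutters, jar, bottle, tiles and sanding block are within 4 mm of where they stood (all of step 3 and distance of each of round_cutter, petal_cutter, star_cutter, lidded_jar, varnish_bottle, empty_tile, used_tile, sanding_block from where it was at the start of the episode below 0.004 m); the robot touches nothing.
It fails at once if the arm or hand touches anything (over 0.3 N) (contact force between any of the fingers, the arm and anything else above 0.3 N).
It fails at once if one of the task's things is moved by more than 4 mm (distance of any of round_cutter, petal_cutter, star_cutter, lidded_jar, varnish_bottle, empty_tile, used_tile, sanding_block from where it was at the start of the episode above 0.004 m).
It fails at once if the hand comes down (TCP lower than 85 mm above its top) over a wrong thing: within 18 mm of the axis of another cutter or of the bottle, or within 30 mm of the middle of the used tile ((horizontal distance between the grasp point and petal_cutter below 0.018 m and height (world z) of the grasp point below 0.105 m) or (horizontal distance between the grasp point and star_cutter below 0.018 m and height (world z) of the grasp point below 0.105 m) or (horizontal distance between the grasp point and varnish_bottle below 0.018 m and height (world z) of the grasp point below 0.157 m) or (horizontal distance between the grasp point and used_tile below 0.03 m and height (world z) of the grasp point below 0.092 m)).
It also fails if it takes over 67 s, if anything falls off the work surface, if the arm or the gripper's body presses on something with over 40 N, if the wrist force passes 120 N, or if a joint passes its speed limit or range.

ROBOT

A 7-joint arm with a two-finger parallel gripper is mounted at the origin on a cart in front of the work surface, level with it; the furniture and walls round the work are solid. World frame = base frame: x ahead of the robot, y to its left, z up, the work surface at z = 0. Lengths are in mm, angles in rad, forces in N, time in s.
With the tool pointing down it reaches from about 400 to 900 mm from the base axis. Payload 5.5 kg.
Tool frame: the origin (TCP) lies between the finger pads, 19 mm behind the fingertips; this is the grasp point; z points along the fingers, y is the line along which they close (so a half turn about z gives the same grasp; the last joint's range is limited). The gripper opens to 85 mm and grips with 20 to 120 N. Pads are 22 mm wide; open, the fingers measure 114 mm over their backs; the gripper's body (76 mm by 85 mm) begins 54 mm behind the grasp point. The pads swing forward as they close: fully open they stand 13 mm farther back than shut.
Start: joints at [-0.858, 0.501, -0.427, 1.55, 0.221, 1.138, -0.21], TCP at [282.575, 585.364, 250.01] pointing down, gripper open.
Joint ranges: [-2.88, 2.88], [-0.31, 2.03], [-1.54, 1.56], [0.2, 2.42], [-1.41, 4.55], [0.19, 2.02], [-2.57, 2.57]. Speed limits (rad/s): [2.57, 2.57, 3.14, 3.14, 3.14, 3.14, 3.14].

INTERFACE

Orientations are given as [roll, pitch, yaw] about the fixed x, y, z axes, in that order (R = Rz(yaw) Ry(pitch) Rx(roll)).
In Python, from plant import arm, read_camera gives the robot as it stands (arm), with the cameras as plain functions.
- The arm moves only by the shell command python3 nudge.py 'ROWS' [OPENING]. ROWS is rows parted by semicolons, their numbers by spaces, 1 to 12 of them, each of 4 numbers: dx, dy, dz in mm, then a turn about the tool's z in rad; each row shifts and turns the commanded pose from where the row before left it, along the tool's axes as they then stand; what a row does not reach is not made up. A row lasts 1/12 s, in which the tool goes at most 41.7 mm and 0.125 rad, less where a joint would pass 70% of its speed; a pose out of reach is approached as far as the arm can. OPENING is the opening from 0.0 (shut) to 1.0 (fully open), set as the command begins (- or left out keeps the last). The fingers move at their own pace and stop on an object; the grip force is fixed at half the most. Time passes only in rows, so rows that do not move let the fingers close. It prints the time, the measured TCP pose, the force, the opening and the grip force at its end.
- arm.observe(): the state, without advancing time (a new reading comes with each control period).
- read_camera(name): name is "scene" or "top" or "wrist"; returns a dict with "img" (480x640x3 uint8, red, green, blue), "camera_matrix" (3x3 intrinsics, pixels), "k1" (the pictures are not rectified: a ray, as slopes to the right and down, at radius r is drawn at 1 + k1 r^2 times it, then the intrinsics apply), "R" (3x3) and "t" (3): a world point X has camera coordinates R X + t. Camera axes: x right, y down, z forward; pixel columns grow to the right and rows downward; lengths in mm; the calibration is good to about 2 mm. A picture is of the moment at which its call begins. There is no depth.
- arm.job_done(): hands the job in; it is judged then, once.
The state is a dict: "time_s": time; "joint_pos": joint angles; "qvel": joint speeds; "tau": joint torques, N m; "eef_pos": TCP position; "tcp_rot": TCP orientation; "contact_force": force on the tool from outside, world axes, zero at the start; "ft_torque": the same for the moment, N m; "width": opening from 0.0 (shut) to 1.0 (fully open); "finger_force": force on a finger pad.
Only numpy, scipy, OpenCV 4.12 (cv2) and the standard library are available. Lean on these libraries where they do the work, as an engineer would, in place of code of your own. Each camera call takes 0.05 s, during which the arm holds its last target. There are 200 camera calls.

## Working session

There is one attempt and no reset: what is moved stays moved. The work goes in short steps, Python scripts to look and compute and a shell command to move; the robot and the scene stay as the last step left them, time stands still between calls to the robot, and variables do not carry over. Pictures are saved under pics/ and viewed, at most 10 in all, crops included, and the job is handed in when it is done.

```bash
ls; mkdir -p pics; python3 - <<'E'
from plant import arm, read_camera
import cv2
for n in("scene","top"):
    c=read_camera(n); cv2.imwrite(f"pics/{n}0.png",c["img"][...,::-1]); print(n,c["camera_matrix"],c["k1"],c["R"],c["t"])
s=arm.observe(); print(s["time_s"],s["eef_pos"],s["tcp_rot"],s["contact_force"])
E
```

```text
nudge.py
pics
plant.py
scene [[475.25659113   0.         315.97435363]
 [  0.         475.25659113 235.9853329 ]
 [  0.           0.           1.        ]] -0.13099706638845682 [[-0.76115983 -0.64844972 -0.0121932 ]
 [-0.27927791  0.34467264 -0.89621684]
 [ 0.58535422 -0.67875896 -0.44344865]] [458.14225886 143.72208476 670.53921467]
top [[556.47517799   0.         325.48222011]
 [  0.         556.47517799 232.3865096 ]
 [  0.           0.           1.        ]] -0.17206374673952388 [[ 2.75904709e-02 -9.99599816e-01  6.24295749e-03]
 [-9.81075118e-01 -2.82754899e-02 -1.91551847e-01]
 [ 1.91651713e-01 -8.39804608e-04 -9.81462641e-01]] [ 87.7656047  519.00027852 980.83542634]
0.1 [282.38378854 584.79740298 249.03061447] [-3.13978949e+00 -1.02219251e-04  2.69183229e+00] [ 0.91261651 -0.18359293 -0.7738146 ]
```

View pics/top0.png

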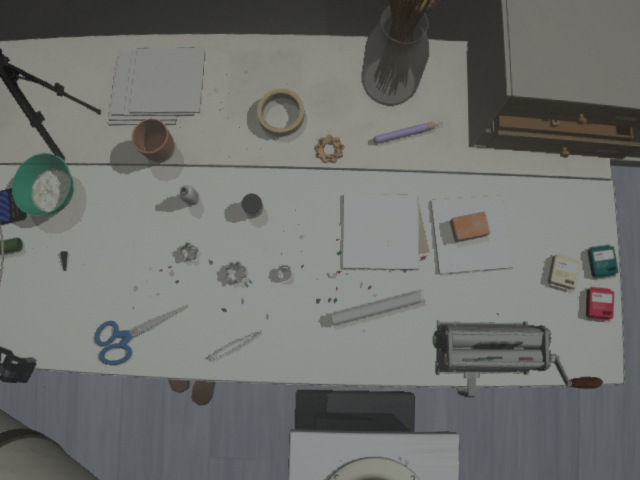

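View pics/scene0.png

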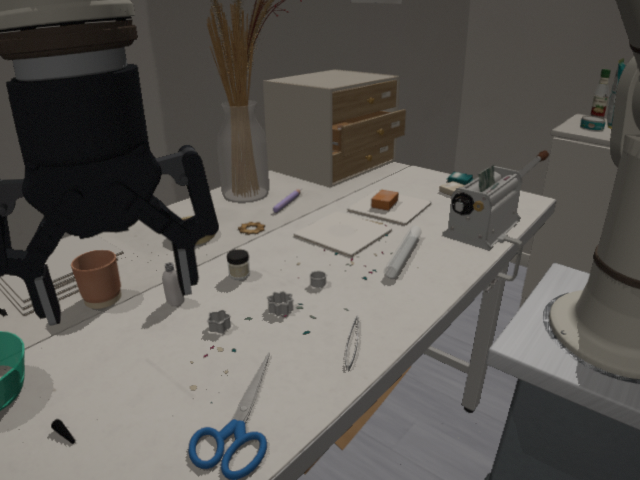

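The top view shows the round cutter at about (283,271), the jar lid at (252,205), the empty tile centred near (381,232), and the used tile with its orange block at (471,230). In the scene view they are near (317,279), (238,257) and (343,233). Next I'll refine these with masks and triangulate.

```bash
cat > h.py <<'E'
import numpy as np, cv2
from plant import arm, read_camera
def ray(c,uv):
    K=c["camera_matrix"]; k=c["k1"]
    n=cv2.undistortPoints(np.array([[uv]],float),K,np.array([k,0,0,0.]))[0,0]
    R=np.array(c["R"]); return -R.T@c["t"], R.T@np.array([*n,1])
def plane(c,uv,z):
    o,d=ray(c,uv); return o+d*(z-o[2])/d[2]
def tri(a,ua,b,ub):
    A=[];r=[]
    for c,u in((a,ua),(b,ub)):
        o,d=ray(c,u); d=d/np.linalg.norm(d); P=np.eye(3)-np.outer(d,d); A.append(P); r.append(P@o)
    X=np.linalg.solve(sum(A),sum(r)); return X,np.linalg.norm(A[0]@X-r[0])*2
E
python3 - <<'E'
from h import *
c=cv2.imread("pics/top0.png"); s=cv2.imread("pics/scene0.png")
def crop(i,x,y,w,h,f): return cv2.resize(i[y:y+h,x:x+w],None,fx=f,fy=f,interpolation=cv2.INTER_CUBIC)
a=np.vstack([np.hstack([crop(c,262,251,40,40,7),crop(c,232,185,40,40,7)]),np.hstack([crop(s,297,259,40,40,7),crop(s,218,243,40,40,7)])])
cv2.imwrite("pics/crop1.png",a)
b=np.vstack([crop(c,330,180,200,100,4)[:, :]]); 
d=np.vstack([crop(c,335,185,100,95,3.0)]); e=crop(s,285,205,115,60,4)
cv2.imwrite("pics/crop2.png",np.vstack([d,cv2.copyMakeBorder(e,0,0,0,0,0)[:, :300]]) if 0 else crop(c,330,180,190,100,4))
E
```

```text
(no output)
```

View pics/crop1.png

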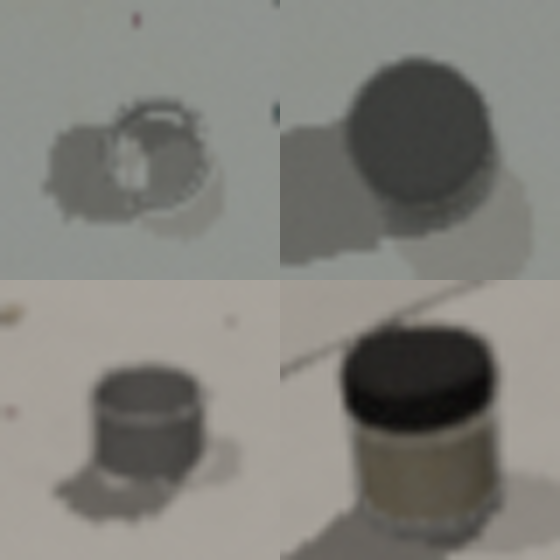

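View pics/crop2.png

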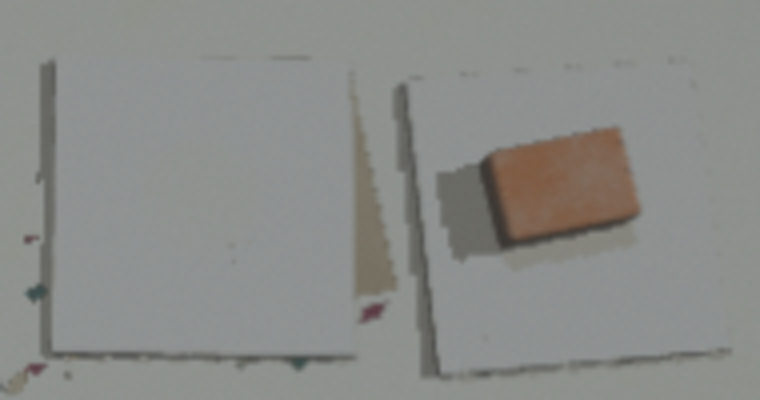

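The crops give these centres. Cutter rim: top (284.5,272.7), scene (318.1,275). Lid: top (252,203.6), scene (238,255). Tile: corners centred at top (380.8,231.8), plain and empty, while the right tile carries the block.

```bash
python3 - <<'E'
from h import *
np.set_printoptions(precision=1,suppress=True)
T=read_camera("top");S=read_camera("scene")
# lid by dark mask as a check
g=cv2.cvtColor(T["img"],cv2.COLOR_RGB2GRAY)[185:225,232:272]
n,l,st,ce=cv2.connectedComponentsWithStats((g<82).astype(np.uint8)); i=1+st[1:,4].argmax(); print("lid mask",st[i],ce[i]+[232,185])
for nm,a,b,z in(("cutter",(284.5,272.7),(318.1,275),18),("jar",(252,203.6),(238,255),43),("tile",(380.8,231.8),(343,233),7)):
    print(nm,tri(T,a,S,b),plane(T,a,z),plane(S,b,z))
for p in((343.7,194.5),(418,195.5),(418.7,268.7),(342.5,268)): print("tilecorner",plane(T,p,7))
for nm,p,z in(("petal",(187,252),20),("star",(233,272),20),("bottle",(188,193),72),("used",(472,233),7),("vase",(397,60),150)):print(nm,plane(T,p,z))
s=arm.observe();print(s["time_s"],s["eef_pos"],s["tcp_rot"],s["width"])
from scipy.spatial.transform import Rotation as Ro
R=Ro.from_euler("xyz",s["tcp_rot"]).as_matrix();print(R)
E
```

```text
lid mask [ 10   9  20  24 355] [251.6 204.7]
cutter (array([443.8, 178.2,  16.9]), np.float64(2.02315173432266)) [442.9 177.5  18. ] [443.6 180.   18. ]
jar (array([570.5, 243.7,  39.3]), np.float64(1.470778928154744)) [569.  242.6  43. ] [565.9 248.2  43. ]
tile (array([531.2,  -4.9,  -0.3]), np.float64(1.928986116543175)) [528.9  -4.7   7. ] [523.1   7.4   7. ]
tilecorner [601.3  68.7   7. ]
tilecorner [603.9 -77.8   7. ]
tilecorner [458.9 -78.5   7. ]
tilecorner [456.4  67.9   7. ]
petal [476.3 366.   20. ]
star [440.9 274.9  20. ]
bottle [579.1 359.5  72. ]
used [ 531.7 -184.4    7. ]
vase [819.5 -18.6 150. ]
0.2 [282.4 585.  249.3] [-3.1 -0.   2.7] 1.0023572987018396
[[-0.9  0.4 -0. ]
 [ 0.4  0.9 -0. ]
 [ 0.  -0.  -1. ]]
```

Heights and sizes agree with the text: tile side 146 mm, cutter 17 mm high, jar 39 mm. The targets are cutter (443,179), jar (569,244) and tile (530,-5). I'll travel at z = 250.

```bash
cat > go.py <<'E'
import sys
from h import *
from scipy.spatial.transform import Rotation as Ro
np.set_printoptions(precision=1,suppress=True)
s=arm.observe();R=Ro.from_euler("xyz",s["tcp_rot"]).as_matrix()
for n,g in(("cutter",(443.3,178.5,67)),("jar",(569.5,243.5,92)),("tile",(530,-4.9,56))): print(n,R.T@(np.array(g)-s["eef_pos"]))
print(s["time_s"],s["eef_pos"],s["tcp_rot"][2],"tilt",R[2,2],np.array(s["joint_pos"]),s["width"])
E
python3 nudge.py '-8 -7 0 0;-14 -13 0 0;-14 -13 0 0;-14 -13 0 0;-14 -13 0 0;-14 -13 0 0;-14 -13 0 0;-14 -13 0 0;-14 -13 0 0;-14 -13 0 0;-14 -13 0 0;-8 -7 0 0' 0.15; python3 go.py
```

```text
time_s: 1.2
eef_pos: [361.7, 384.7, 249.9]
tcp_rot: [-3.14, 0.001, 2.689]
contact_force: [-0.0, -0.6, -0.1]
width: 0.149
finger_force: 0.0
cutter [-163.4 -149.5  183.3]
jar [-248.5  -35.9  158.2]
tile [-321.5 -276.5  194.6]
1.2 [361.7 384.7 249.9] 2.6889980685022112 tilt -0.9999985118002086 [-0.5  0.3 -0.4  1.9  0.1  1.   0.1] 0.14942471563576235
```

```bash
python3 nudge.py '-8 -7 0 0;-14 -13 0 0;-15 -14 0 0;-15 -14 0 0;-15 -14 0 0;-15 -14 0 0;-15 -14 0 0;-15 -14 0 0;-15 -14 0 0;-14 -13 0 0;-13 -11 0 0;-8 -7 0 0'; python3 nudge.py '0 0 0 0;0 0 0 0'; python3 go.py; python3 - <<'E'
from h import *
c=read_camera("scene");cv2.imwrite("pics/s1.png",c["img"][...,::-1])
E
```

```text
time_s: 2.2
eef_pos: [442.2, 181.5, 250.1]
tcp_rot: [-3.142, 0.0, 2.69]
contact_force: [0.0, 1.3, -0.8]
width: 0.147
finger_force: 0.0
time_s: 2.37
eef_pos: [441.5, 183.6, 250.0]
tcp_rot: [3.141, -0.0, 2.691]
contact_force: [-0.0, 0.8, 0.2]
width: 0.151
finger_force: 0.0
cutter [ -3.9  -3.9 183. ]
jar [-89.2 109.6 158. ]
tile [-161.8 -131.2  193.9]
2.3667 [441.5 183.6 250. ] 2.6912299781075224 tilt -0.9999998506771858 [-0.2  0.2 -0.3  2.   0.1  1.   0.6] 0.15072293716678495
```

View pics/s1.png

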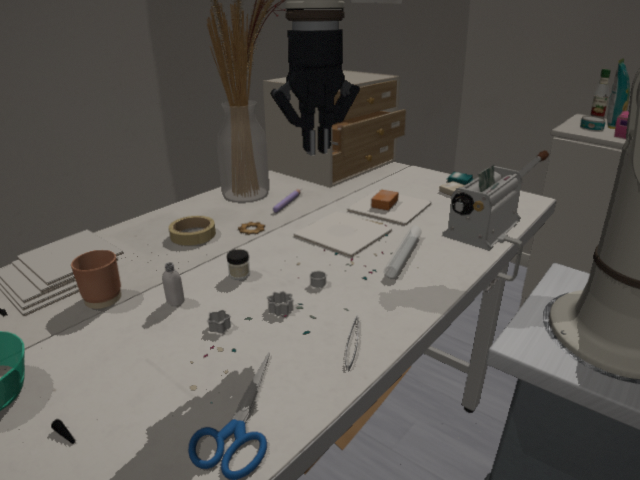

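The hand is above the round cutter (fingertips at about (318,150), cutter at (317,279)), and nothing has moved. Next I descend, then hold for more than 2 s.

```bash
python3 nudge.py '-1 -2 8 0;-2 -2 16 0;0 0 20 0;0 0 20 0;0 0 20 0;0 0 20 0;0 0 20 0;0 0 20 0;0 0 16 0;0 0 11 0;0 0 7 0;0 0 4 0'; python3 go.py
```

```text
time_s: 3.42
eef_pos: [441.8, 178.8, 67.0]
tcp_rot: [-3.141, -0.001, 2.693]
contact_force: [-0.2, 0.0, 0.1]
width: 0.148
finger_force: 0.0
cutter [-1.5  0.4 -0. ]
jar [-87.  113.6 -25.2]
tile [-159.2 -127.3   10.9]
3.4167 [441.8 178.8  67. ] 2.6929992618734726 tilt -0.9999990490995292 [-0.3  0.5 -0.2  2.1  0.2  0.6  0.5] 0.14773069904369593
```

```bash
H='0 0 0 0;0 0 0 0;0 0 0 0;0 0 0 0;0 0 0 0;0 0 0 0;0 0 0 0;0 0 0 0;0 0 0 0;0 0 0 0;0 0 0 0;0 0 0 0' ; unset H
python3 nudge.py '0 0 0 0;0 0 0 0;0 0 0 0;0 0 0 0;0 0 0 0;0 0 0 0;0 0 0 0;0 0 0 0;0 0 0 0;0 0 0 0;0 0 0 0;0 0 0 0' >/dev/null
python3 nudge.py '0 0 0 0;0 0 0 0;0 0 0 0;0 0 0 0;0 0 0 0;0 0 0 0;0 0 0 0;0 0 0 0;0 0 0 0;0 0 0 0;0 0 0 0;0 0 0 0' >/dev/null
python3 nudge.py '0 0 0 0;0 0 0 0;0 0 0 0;0 0 0 0' >/dev/null
python3 go.py
python3 nudge.py '0 0 -8 0;0 0 -14 0;0 0 -18 0;0 0 -18 0;0 0 -18 0;0 0 -18 0;0 0 -18 0;0 0 -18 0;0 0 -14 0;0 0 -8 0' >/dev/null
python3 nudge.py '-4 5 0 0;-8 10 0 0;-9 12 0 0;-9 12 0 0;-9 12 0 0;-9 12 0 0;-9 12 0 0;-9 12 0 0;-9 12 0 0;-8 10 0 0;-4 5 0 0;0 0 0 0'
python3 nudge.py '0 0 0 0;0 0 0 0'; python3 go.py
```

```text
cutter [-0.6  0.5  1. ]
jar [-86.  113.9 -24. ]
tile [-158.4 -127.    12. ]
5.75 [442.5 178.4  68. ] 2.6918395278614953 tilt -0.9999999992918163 [-0.3  0.5 -0.2  2.1  0.2  0.6  0.5] 0.15339421870773504
time_s: 7.58
eef_pos: [571.0, 243.7, 218.7]
tcp_rot: [-3.141, -0.001, 2.692]
contact_force: [-0.4, -0.4, -0.2]
width: 0.148
finger_force: 0.0
time_s: 7.75
eef_pos: [569.6, 242.8, 219.4]
tcp_rot: [-3.14, -0.001, 2.692]
contact_force: [-0.8, -0.0, 0.4]
width: 0.151
finger_force: 0.0
cutter [  85.6 -112.6  152.6]
jar [  0.3   0.7 127.4]
tile [ -72.2 -240.1  163.6]
7.75 [569.6 242.8 219.4] 2.6919288260290815 tilt -0.999998811890105 [-0.3  0.5 -0.2  1.7  0.1  1.   0.6] 0.15058504993447902
```

The hand held over the cutter for 2.3 s and is now centred above the jar. I'll descend 127 mm, hold, and rise again.

```bash
python3 nudge.py '0 0 8 0;0 0 14 0;0 0 18 0;0 0 18 0;0 0 18 0;0 0 18 0;0 0 14 0;0 0 10 0;0 0 6 0;0 0 3 0;0 0 0 0;0 0 0 0' >/dev/null
python3 go.py
python3 nudge.py '0 0 0 0;0 0 0 0;0 0 0 0;0 0 0 0;0 0 0 0;0 0 0 0;0 0 0 0;0 0 0 0;0 0 0 0;0 0 0 0;0 0 0 0;0 0 0 0' >/dev/null
python3 nudge.py '0 0 0 0;0 0 0 0;0 0 0 0;0 0 0 0;0 0 0 0;0 0 0 0;0 0 0 0;0 0 0 0;0 0 0 0;0 0 0 0;0 0 0 0;0 0 0 0' >/dev/null
python3 nudge.py '0 0 0 0;0 0 0 0;0 0 0 0' >/dev/null
python3 go.py
python3 nudge.py '0 0 -8 0;0 0 -14 0;0 0 -18 0;0 0 -18 0;0 0 -18 0;0 0 -18 0;0 0 -16 0;0 0 -10 0;0 0 -5 0' >/dev/null
python3 nudge.py '-2 -8 0 0;-5 -16 0 0;-7 -23 0 0;-7 -23 0 0;-7 -23 0 0;-7 -23 0 0;-7 -23 0 0;-7 -23 0 0;-7 -23 0 0;-7 -23 0 0;-5 -16 0 0;-4 -13 0 0'
python3 nudge.py '0 0 0 0;0 0 0 0;0 0 0 0'; python3 go.py
```

```text
cutter [  86.7 -113.9   26.5]
jar [ 1.3 -0.5  1.6]
tile [ -71.1 -241.4   37.5]
8.75 [570.8 243.4  93.6] 2.6918049378657365 tilt -0.9999994514146514 [-0.3  0.6 -0.2  1.7  0.2  0.8  0.5] 0.15303529045571726
cutter [  86.4 -113.5   26. ]
jar [ 1.  -0.1  1. ]
tile [ -71.4 -241.    37. ]
11.0 [570.5 243.2  93. ] 2.691823636767207 tilt -0.999999998179121 [-0.3  0.6 -0.2  1.7  0.2  0.8  0.5] 0.14918556839817662
time_s: 12.75
eef_pos: [530.7, -4.5, 216.9]
tcp_rot: [-3.14, -0.002, 2.689]
contact_force: [0.9, -0.4, 0.1]
width: 0.15
finger_force: 0.0
time_s: 13.0
eef_pos: [531.9, -0.6, 217.5]
tcp_rot: [3.141, -0.001, 2.693]
contact_force: [-0.4, -0.4, -0.4]
width: 0.148
finger_force: 0.0
cutter [157.4 122.8 150.7]
jar [ 72.  236.2 125.7]
tile [ -0.3  -4.7 161.5]
13.0 [531.9  -0.6 217.5] 2.6925103607120184 tilt -0.9999994173075374 [ 0.1  0.3 -0.2  1.9  0.1  1.   1. ] 0.14755208655585605
```

```bash
python3 nudge.py '0 -2 8 0;0 -2 15 0;0 0 20 0;0 0 20 0;0 0 20 0;0 0 20 0;0 0 20 0;0 0 16 0;0 0 10 0;0 0 7 0;0 0 4 0;0 0 1 0' >/dev/null
python3 nudge.py '0 0 0 0;0 0 0 0;0 0 0 0;0 0 0 0;0 0 0 0;0 0 0 0;0 0 0 0;0 0 0 0;0 0 0 0;0 0 0 0;0 0 0 0;0 0 0 0' >/dev/null
python3 nudge.py '0 0 0 0;0 0 0 0;0 0 0 0;0 0 0 0;0 0 0 0;0 0 0 0;0 0 0 0;0 0 0 0;0 0 0 0;0 0 0 0;0 0 0 0;0 0 0 0' >/dev/null
python3 nudge.py '0 0 0 0;0 0 0 0;0 0 0 0'; python3 go.py; python3 - <<'E'
from h import *
c=read_camera("scene");cv2.imwrite("pics/s2.png",c["img"][...,::-1])
E
```

```text
time_s: 16.25
eef_pos: [530.5, -5.2, 57.0]
tcp_rot: [3.142, 0.0, 2.692]
contact_force: [0.2, 0.2, -0.5]
width: 0.149
finger_force: 0.0
cutter [158.4 127.5 -10. ]
jar [ 73.  240.9 -35. ]
tile [0.6 0.  1. ]
16.25 [530.5  -5.2  57. ] 2.6918528084733397 tilt -0.9999999995251119 [ 0.1  0.5 -0.1  2.   0.1  0.6  1. ] 0.1488301883625775
```

View pics/s2.png

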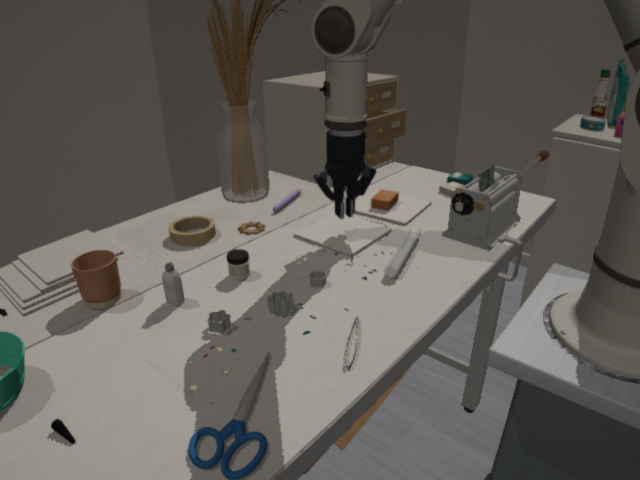

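The fingertips, at about (345,212), hover over the middle of the empty tile at (343,233), and everything stands where it was. I'm handing the job in.

```bash
python3 -c "
from plant import arm, read_camera
print(arm.job_done())"
```

```text
the job is handed in; nothing more can be done
None
```

I pointed at the round cutter, the lidded jar and then the empty tile, holding more than 2 s over each, saw no sign of anything touched or moved, and handed the job in still pointing at the tile; no verdict was returned.

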